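# Index the spray turntable and open the air

## Robot

A 6-joint arm with a two-finger parallel gripper is mounted at the origin on the work surface. World frame = base frame: x ahead of the robot, y to its left, z up, the work surface at z = 0. Lengths are in m, angles in degrees, forces in N, time in s.
With the tool pointing down it reaches from about 0.275 to 0.725 m from the base axis. Payload 15.9 kg.
Tool frame: the origin (TCP) lies midway between the tips of the shut fingers; the grasp point (between the pads) lies 19 mm behind it; z points along the fingers, y is the line along which they close (so a half turn about z gives the same grasp; the last joint's range is limited). The gripper opens to 85 mm and grips with 20 to 120 N. Pads are 22 mm wide; open, the fingers measure 114 mm over their backs; the gripper's body (76 mm by 85 mm) begins 54 mm behind the grasp point. The pads swing forward as they close: fully open they stand 13 mm farther back than shut.
Start: joints at [75.802, 12.198, -1.971, 75.831, 0, 90], TCP at [0.123, 0.485, 0.204] pointing down, gripper open.
Joint ranges: [-170.91, 170.91], [-42.67, 98.43], [-65.05, 77.54], [-120.47, 116.71], [-90, 82.35], [-180, 180]. Speed limits (degrees/s): [108.29, 108.29, 136.94, 147.25, 180, 180].

## Interface

Orientations are given as a 3x3 rotation matrix whose columns are the frame's x, y, z axes.
In Python, from workcell import bot gives the robot as it stands. The module is installed in compiled form; this text tells all that it offers.
- The arm moves only by the shell command python3 -m jog 'ROWS' [OPENING] [FORCE]. ROWS is text: rows parted by semicolons, each of 4 numbers parted by spaces: the shift along the tool's x, y, z in mm, then the turn about the tool's z in degrees. A call has 1 to 12 rows; each row shifts and turns the commanded pose from where the row before left it, along the tool's axes as they then stand; what a row does not reach is not made up. A row lasts 1/8 s, in which the tool goes at most 62.5 mm and 10.7 degrees, less where a joint would pass 70% of its speed; a pose out of reach is approached as far as the arm can. A call is refused whole if a number of a shift passes 62.5 or a number of a turn 10.7, either way. A call with a gripper value outside its range is refused whole. OPENING is the closure, from -1 (fully open) to 1 (shut), set as the call begins (- or left out, the last holds). The fingers move at their own pace and stop on an object; FORCE is the grip in N (left out, the last holds). Time passes only in rows, so rows that do not move let the fingers close. It gives the time, the measured TCP pose, the force, the opening and the grip force at its end, in the units of the state.
- bot.read_state(): the state, without advancing time (a new reading comes with each control period).
- bot.read_camera(name): name is "scene" or "top"; returns a dict with "color" (384x512x3 uint8, red, green, blue), "fx", "fy", "cx", "cy" (pixels), "dist" ([k1, k2, p1, p2, k3] as OpenCV has them; the pictures are not rectified), "rvec" (rotation vector, rad) and "tvec" (3), from world to camera coordinates, as OpenCV has them. Camera axes: x right, y down, z forward; pixel columns grow to the right and rows downward; lengths in m; the calibration is good to about 2 mm. A picture is of the moment at which its call begins. There is no depth.
- bot.close_job(): hands the job in; it is judged then, once.
The state is a dict: "clock": time; "joint_positions": joint angles; "qvel": joint speeds; "effort": joint torques, N m; "position": TCP position; "eef_rot": TCP orientation; "wrist_force": force on the tool from outside, world axes, zero at the start; "torque": the same for the moment, N m; "width": opening from 0.0 (shut) to 1.0 (fully open); "grip_force": force on a finger pad.
Only numpy, scipy, OpenCV 4.12 (cv2) and the standard library are available. Lean on these libraries where they do the work, as an engineer would, in place of code of your own. Each camera call takes 0.05 s, during which the arm holds its last target. There are 200 camera calls.

## Task

Get the spray station ready for the next coat: push the turntable round by one of its arms with a closed finger until its long arm points straight at the spray gun's nozzle, and leave it standing there. Then push the long lever of the air manifold round until it lies in line with the pipe, against its stop. The armrest pad on the turntable is wet: do not touch it or upset it; push gently and grip nothing, leave the short lever shut and the bottles and other loose things where they stand, and finish clear of everything.

Things in the scene. Friction and masses are not known exactly. Their poses are not given: they have to be found in the camera images.
- spider: dark steel cross turning either way, no stops, about a vertical axis. Origin on the axis at the arms' underside, 72 above table; x along the long arm (196 from axis, diamond tip 31 wide); three others (y, -x, -y) reach 120. Arms 14 wide, 12 high; central disc 104 dia. Beyond 80 from the axis it is free below the arms down to 16. Stiff: about 1 N at 105 from the axis; stays where left
- armrest: freshly coated, wet, dark blue armrest pad, 110 x 50 x 22 high, lying loose and centred on the turntable's disc, roughly along the long arm, top 106 above the table; must not be touched; origin centre of underside, x along it
- nozzle (a point): front end of the spray gun's nozzle, 122 above the table; the gun is fixed on a stand, nozzle towards the turntable's axis and about 250 from it; gun and stand reach 240 high and extend away from the turntable
- manifold: fixed bench air manifold: a steel pipe 22 in diameter along its x (centre 68 above the table, from x -90 to +230) with two brass ball valves. Origin on the table under the pivot of the long lever; the short lever's pivot is at x +110. Pipe and valve bodies reach 84 high
- long_lever (a joint): long valve lever on the vertical through the manifold's origin: 115 long, 16 wide, black grip 112 to 126 above the table over its outer 60%. 0: points along manifold -y, across the pipe (shut); turns clockwise from above to its stop at 1.571: along manifold -x, in line with the pipe (open). About 2 N at 80 from the pivot; stays where left
- short_lever (a joint): short valve lever, 55 long, same height, at the second valve; at 0 it points along the manifold's +y, across the pipe (shut). To be left shut
- dye_bottle: loose black dropper bottle, 38 dia x 122 high, standing between turntable and air manifold; origin centre of underside
- clear_bottle: loose clear dropper bottle, 38 dia x 122 high; origin centre of underside
- screwdriver: loose screwdriver, 190 long, lying flat; origin under its middle, x along it
- sanding_block: loose cork sanding block, 65 x 100 x 25 high; origin centre of underside
- filler_jar: loose jar, 68 dia x 60 high, white cap; origin centre of underside
- mixing_cup: loose open white cup, 72 dia x 75 high; origin centre of underside
There are look-alikes about, which are no part of the job. What is shaped like the part that bears nozzle but blue or red is not meant.

How it is judged:
By the outcome, as a careful person would: the job done as asked, in the order asked, and still so for the second after the job is handed in, with the robot touching nothing.
It also fails if it takes over 72 s, if anything falls off the work surface, if the arm or the gripper's body presses on something with over 40 N, if the wrist force passes 120 N, or if a joint passes its speed limit or range.

## Working session

There is one attempt and no reset: what is moved stays moved. The work goes in short steps, Python scripts to look and compute and a shell command to move; the robot and the scene stay as the last step left them, time stands still between calls to the robot, and variables do not carry over. Pictures are saved under pics/ and viewed, at most 11 in all, crops included, and the job is handed in when it is done.

```bash
mkdir -p pics
cat > h.py <<'E'
import numpy as np, cv2
from workcell import bot
def cam(n,save=None):
    c=bot.read_camera(n)
    if save: cv2.imwrite(save,cv2.resize(c["color"][:,:,::-1],(800,600),interpolation=cv2.INTER_CUBIC))
    return c
def ray(c,uv):
    K=np.array([[c["fx"],0,c["cx"]],[0,c["fy"],c["cy"]],[0,0,1]])
    p=cv2.undistortPoints(np.array(uv,float).reshape(-1,1,2),K,np.array(c["dist"])).reshape(-1,2)
    R=cv2.Rodrigues(np.array(c["rvec"],float))[0]; t=np.array(c["tvec"],float).ravel()
    o=-R.T@t; d=np.c_[p,np.ones(len(p))]@R
    return o,d
def plane(c,uv,z):
    o,d=ray(c,uv); return o+d*((z-o[2])/d[:,2])[:,None]
def proj(c,P):
    K=np.array([[c["fx"],0,c["cx"]],[0,c["fy"],c["cy"]],[0,0,1]])
    return cv2.projectPoints(np.array(P,float).reshape(-1,1,3),np.array(c["rvec"],float),np.array(c["tvec"],float),K,np.array(c["dist"]))[0].reshape(-1,2)
E
python3 - <<'E'
from h import *
for n in("top","scene"):
    c=cam(n,f"pics/{n}0.png"); print(n,ray(c,[[256,192]]))
s=bot.read_state();print(s["eef_rot"],s["position"],s["clock"])
E
```

```text
top (array([ 0.47025293, -0.04007672,  1.11082528]), array([[ 5.83743945e-02,  8.34794072e-04, -9.98363619e-01]]))
scene (array([ 1.00791192, -0.64327439,  0.79365627]), array([[-0.48177361,  0.59182087, -0.64628661]]))
[[-9.69455379e-01  2.45267622e-01 -2.49721223e-04]
 [ 2.45267749e-01  9.69454924e-01 -9.39376093e-04]
 [ 1.16949283e-05 -9.71931768e-04 -9.99999528e-01]] [0.12255261 0.48442115 0.20397037] 0.1
```

View pics/top0.png

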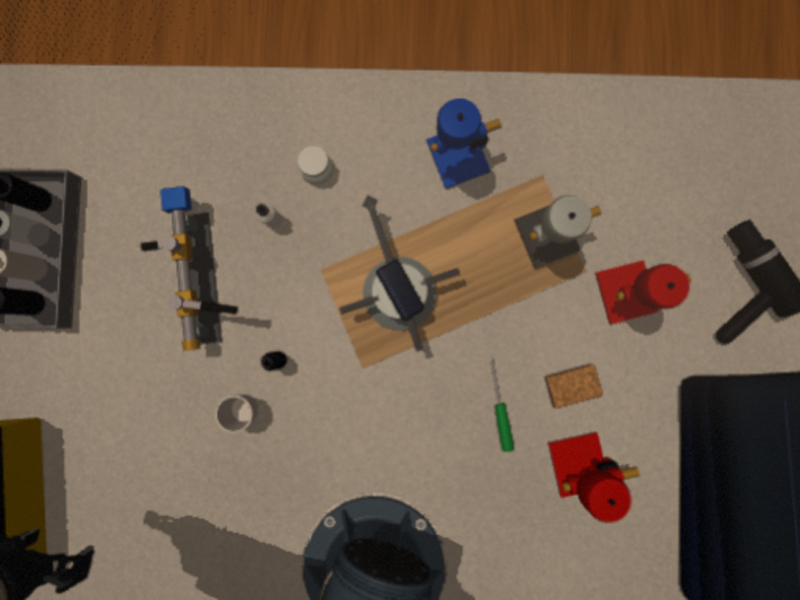

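View pics/scene0.png

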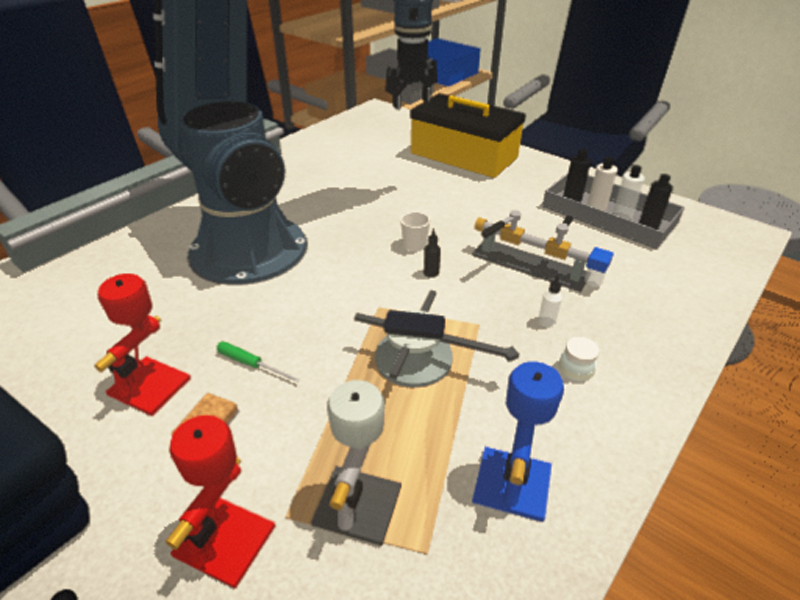

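The top view shows the turntable axis near (400,291) with the long arm's tip at (370,200). The grey gun's nozzle is near (533,236). The long lever runs from (186,305) to (237,310), and the dye bottle stands at (273,360). I'll zoom in for a finer measurement.

Run:
```python
from h import *
c=cam("top"); im=c["color"][:,:,::-1]
a=cv2.resize(im[115:235,205:365],(800,600),interpolation=cv2.INTER_CUBIC)
cv2.imwrite("pics/z1.png",a)
b=cv2.resize(im[115:235,85:245],(800,600),interpolation=cv2.INTER_CUBIC)
cv2.imwrite("pics/z2.png",b)
```

```text
(no output)
```

View pics/z1.png

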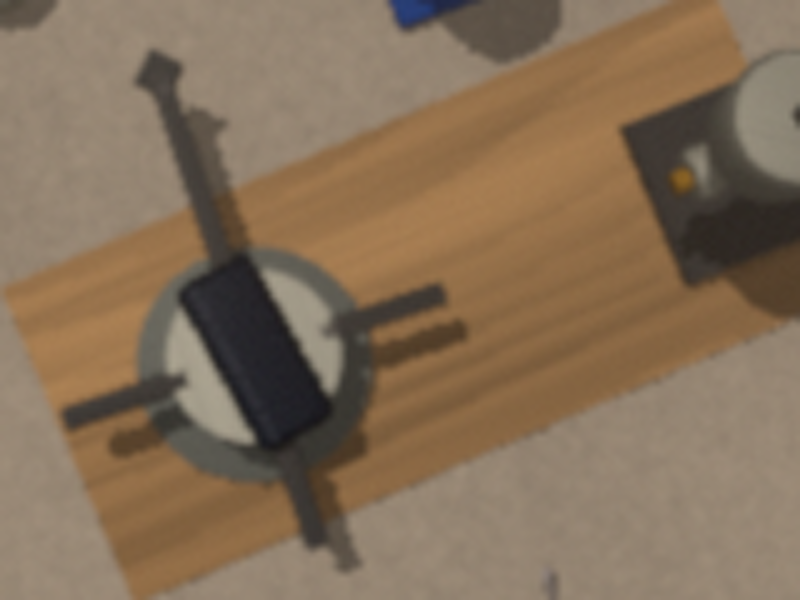

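View pics/z2.png

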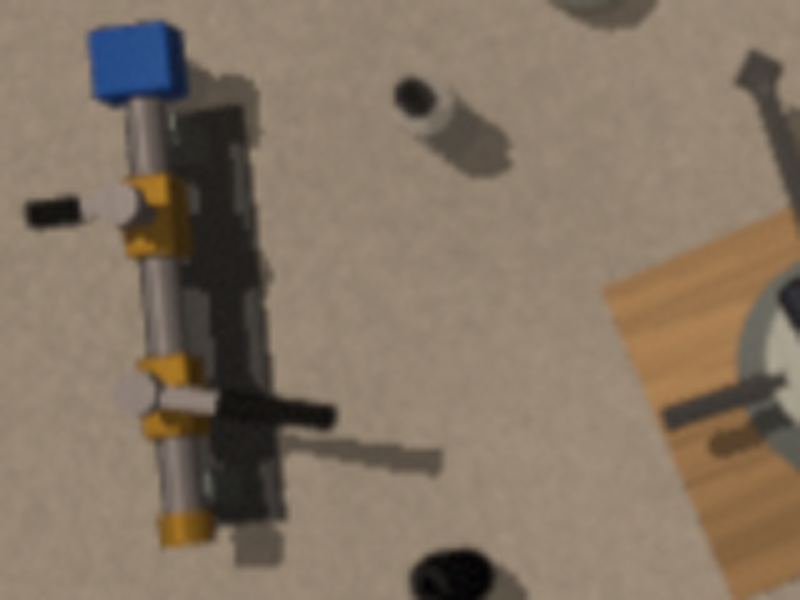

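The zooms show the arm ends at (66,415), (443,292) and (317,545), the diamond at (158,72) and the nozzle's front end at (671,181). The long lever's tip is at (335,416) and its pivot knob at (140,392).

Run:
```python
from h import *
c=cam("top"); s=bot.read_state()
def z1(p,z): return plane(c,(np.array(p,float)+.5)/5-.5+[205,115],z)[:,:2]
def z2(p,z): return plane(c,(np.array(p,float)+.5)/5-.5+[85,115],z)[:,:2]
A=z1([[66,415],[443,292],[158,72],[317,545]],.082)
ax=(A[0]+A[1])/2; u=A[1]-A[0]; print("arms",A,"len",np.linalg.norm(u))
d=(A[2]-A[3]); d/=np.linalg.norm(d); ax2=A[3]+d*.120; print("axis",ax,ax2)
ang=lambda v:np.degrees(np.arctan2(v[1],v[0]))
n=z1([[671,181]],.122)[0]; 
print("long",ang(d),ang(u)+90,"nozzle",n,[ (ang(n-a),np.linalg.norm(n-a)) for a in(ax,ax2)])
L=z2([[335,416]],.122)[0]; P=z2([[140,392]],.13)[0]; print("lever",L,P,np.linalg.norm(L-P),ang(L-P))
pipe=z2([[147,100],[183,512]],.078); print("pipe",pipe,ang(pipe[1]-pipe[0]))
print(z2([[452,575],[415,97]],.12))
R=np.array(s["eef_rot"]);
for p in[ax]:
  for a,r in((218,.105),(225,.11)):
    q=p+r*np.array([np.cos(np.radians(a)),np.sin(np.radians(a))]);print(q)
```

```text
arms [[ 0.5109887   0.07397739]
 [ 0.58979787 -0.14871128]
 [ 0.71891775  0.02493238]
 [ 0.43770074 -0.07693395]] len 0.23622263238796817
axis [ 0.55039329 -0.03736694] [ 0.55052668 -0.03606457]
long 19.91210183648566 19.48879204336272 nozzle [ 0.65243291 -0.27441016] [(np.float64(-66.7096464300385), np.float64(0.2580728023428862)), (np.float64(-66.85054939240023), np.float64(0.25921708855559594))]
lever [0.50418957 0.25973755] [0.51487293 0.37000004] 0.11077883926845448 -95.53412650760197
pipe [[0.69496703 0.39643541]
 [0.44599492 0.36223465]] -172.17835651752978
[[0.41510068 0.18935648]
 [0.69078909 0.22159889]]
[ 0.46765216 -0.1020114 ]
[ 0.47261154 -0.11514869]
```

```bash
python3 -m jog '0 0 0 10;0 0 0 10;0 0 0 10;0 0 0 10;0 0 0 10;0 0 0 0' 1 20
cat > to.py <<'E'
import sys; from h import *
s=bot.read_state(); R=np.array(s["eef_rot"]); p=np.array(s["position"])
print("pos",p.round(4),"xdir",np.degrees(np.arctan2(R[1,0],R[0,0])).round(2),"t",s["clock"],"F",np.round(s["wrist_force"],2),"w",s["width"],"j",np.round(s["joint_positions"],1))
for a in sys.argv[1:]:
    q=np.array([float(v) for v in a.split(",")]); d=R.T@(q-p)*1000; print(a,"->",d.round(1))
E
python3 to.py .506,-.132,.204
```

```text
clock: 0.95
position: [0.1226, 0.4846, 0.2043]
eef_rot: [[-0.436, 0.9, -0.0], [0.9, 0.436, -0.0], [-0.0, -0.0, -1.0]]
wrist_force: [0.3, -0.1, 1.1]
width: -0.003
grip_force: 0.0
pos [0.1226 0.4846 0.2043] xdir 115.86 t 0.95 F [ 0.35 -0.1   1.13] w -0.002836207151253359 j [ 75.8  12.2  -2.   75.8  -0.  139.9]
.506,-.132,.204 -> [-7.221e+02  7.610e+01  4.000e-01]
```

```bash
python3 -m jog '-60 6 0 0;-60 6 0 0;-60 6 0 0;-60 6 0 0;-60 7 0 0;-60 7 0 0;-60 7 0 0;-60 7 0 0;-60 6 0 0;-60 6 0 0;-60 6 0 0;-60 6 0 0'; python3 to.py .506,-.132,.062 .475,-.110,.062
```

```text
clock: 2.45
position: [0.5048, -0.1318, 0.2044]
eef_rot: [[-0.44, 0.898, 0.0], [0.898, 0.44, 0.0], [-0.0, 0.0, -1.0]]
wrist_force: [1.0, 1.0, 1.3]
width: 0.002
grip_force: 0.0
pos [ 0.5048 -0.1318  0.2044] xdir 116.07 t 2.45 F [1.02 1.04 1.34] w 0.0016079054350725144 j [-14.6  14.8   1.3  76.5   0.   49.3]
.506,-.132,.062 -> [ -0.7   0.9 142.4]
.475,-.110,.062 -> [ 32.7 -17.3 142.4]
```

```bash
python3 -m jog '0 0 36 0;0 0 36 0;0 0 36 0;0 0 34 0;0 0 0 0;18 -7 0 0;18 -7 0 0;12 -5 0 0;0 0 0 0'; python3 to.py .4625,-.0933,.062
```

```text
clock: 3.58
position: [0.4663, -0.0946, 0.0634]
eef_rot: [[-0.437, 0.9, 0.001], [0.9, 0.437, -0.0], [-0.001, 0.001, -1.0]]
wrist_force: [0.6, -0.6, 0.2]
width: -0.002
grip_force: 0.0
pos [ 0.4663 -0.0946  0.0634] xdir 115.9 t 3.575 F [ 0.58 -0.63  0.21] w -0.001832830447845187 j [-11.5  13.7 -21.2  55.1  -0.   52.6]
.4625,-.0933,.062 -> [ 2.9 -2.9  1.4]
```

```bash
python3 -m jog '5 -3 0 0;5 0 0 0;6 0 0 0;7.3 0.3 0 4;7.3 0.3 0 4;7.3 0.3 0 4;7.3 0.3 0 4;7.3 0.3 0 4;7.3 0.3 0 4;7.3 0.3 0 4;7.3 0.3 0 4;0 0 0 0'
python3 - <<'E'
from h import *
s=bot.read_state();p=np.array(s["position"])[:2]-[.5504,-.037];print(np.hypot(*p),np.degrees(np.arctan2(p[1],p[0])),s["wrist_force"])
cam("top","pics/t2.png")
E
```

```text
clock: 5.08
position: [0.4469, -0.0244, 0.0624]
eef_rot: [[0.107, 0.994, -0.0], [0.994, -0.107, 0.0], [0.0, -0.0, -1.0]]
wrist_force: [0.3, -0.9, -0.2]
width: 0.004
grip_force: 0.0
0.10425885493699236 173.04502715353365 [ 0.33799087 -0.89028359 -0.22892221]
```

View pics/t2.png

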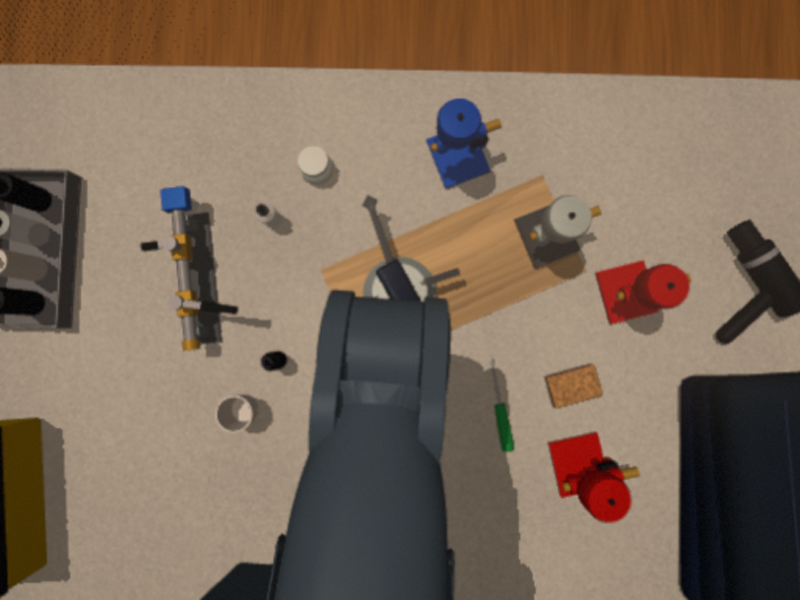

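In this top view the spider has not turned: the long arm's tip is still at (370,200), and the arm hides the finger. I'll check the scene view.

Run:
```python
from h import *
c=cam("scene")
s=bot.read_state();u=proj(c,[s["position"],[.5504,-.037,.082],[.4377,-.0769,.082]]);print(u)
x,y=190,140
cv2.imwrite("pics/s2.png",cv2.resize(c["color"][y:y+120,x:x+160,::-1],(800,600),interpolation=cv2.INTER_CUBIC)); print((u-[x,y])*5)
```

```text
[[241.53449192 198.14067956]
 [265.55598704 210.17764428]
 [227.58170046 200.76697833]]
[[257.67245959 290.70339781]
 [377.77993519 350.88822141]
 [187.9085023  303.83489166]]
```

View pics/s2.png

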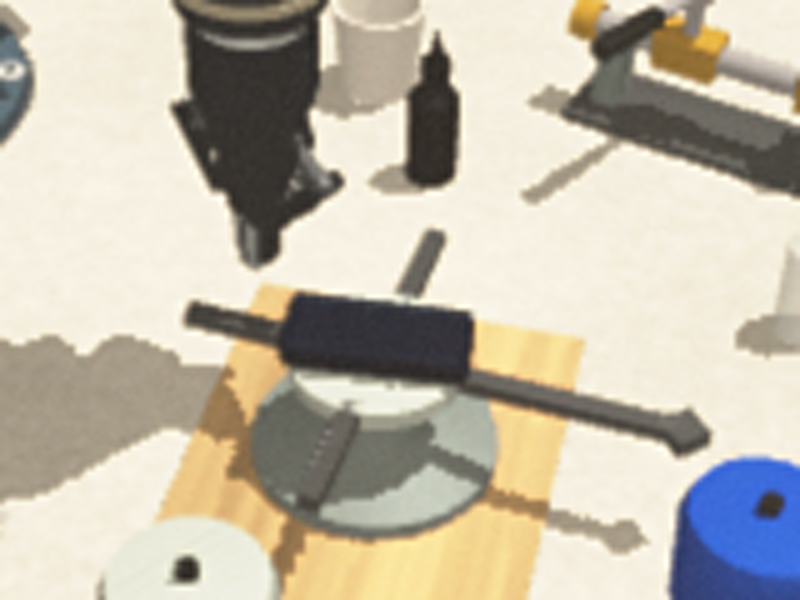

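The scene view shows the shut fingertip at (257,262), but the reported TCP projects to (258,291), so the finger passed over the arm. I'll check the offset against the first pictures.

Run:
```python
from h import *
c=cam("scene");t=cam("top")
s=bot.read_state();p=np.array(s["position"])
for dz in(0,.01,.015,.02,.025,.03): print(dz,((proj(c,[p+[0,0,dz]])-[190,140])*5).round(0))
P0=np.array([.1226,.4844,.204])
for dz in(0,.013,.033): print("start",proj(c,[P0+[0,0,dz]])/.64,proj(t,[P0+[0,0,dz]])/.64)
a=cv2.imread("pics/scene0.png")[60:130,360:460]; b=cv2.imread("pics/top0.png")[510:600,0:120]
cv2.imwrite("pics/st.png",np.hstack([cv2.resize(a,(400,280)),cv2.resize(b,(373,280))]))
```

```text
0 [[258. 291.]]
0.01 [[257. 279.]]
0.015 [[257. 272.]]
0.02 [[257. 266.]]
0.025 [[257. 260.]]
0.03 [[256. 254.]]
start [[410.49388233 118.93828765]] [[ 78.84599667 533.19755698]]
start [[410.57157225 114.11615165]] [[ 74.19267816 536.1153219 ]]
start [[410.6927789  106.59043507]] [[ 66.76701732 540.7711052 ]]
```

View pics/st.png

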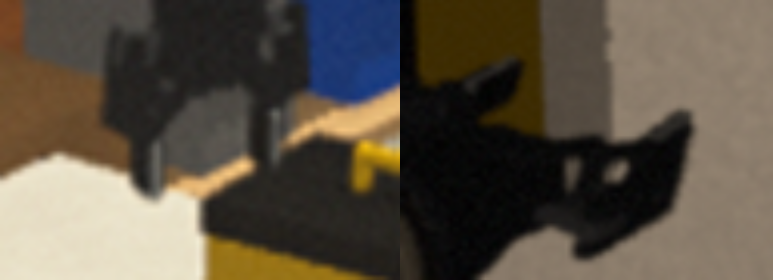

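The offset is vertical only: in both cameras the fingertips sit about 20 mm higher than reported. I'll go back over the arm and command about 20 mm lower.

```bash
python3 -m jog '0 0 -30 0;-18.2 1.6 0 -10;-18.2 1.6 0 -10;-18.2 1.6 0 -10;-18.2 1.6 0 -10;-18.2 1.6 0 -10;0 0 0 0;0 0 25 0;0 0 25 0;0 0 0 0'
python3 - <<'E'
from h import *
s=bot.read_state();p=np.array(s["position"])[:2]-[.5504,-.037];print(np.hypot(*p),np.degrees(np.arctan2(p[1],p[0])),s["wrist_force"],s["position"])
E
python3 to.py
```

```text
clock: 6.52
position: [0.4738, -0.108, 0.0412]
eef_rot: [[-0.69, 0.724, -0.003], [0.724, 0.69, 0.001], [0.003, -0.002, -1.0]]
wrist_force: [0.3, -0.6, 1.1]
width: -0.0
grip_force: 0.0
0.10441322962372207 -137.18513644651574 [ 0.26908536 -0.64839112  1.09630328] [ 0.4738073  -0.10796253  0.04122588]
pos [ 0.4738 -0.108   0.0412] xdir 133.63 t 6.525 F [ 0.27 -0.65  1.1 ] w -0.00034737886127024297 j [-12.8  16.2 -21.4  52.7   0.   33.5]
```

```bash
python3 -m jog '7.3 0.3 0 4;7.3 0.3 0 4;7.3 0.3 0 4;7.3 0.3 0 4;7.3 0.3 0 4;7.3 0.3 0 4;7.3 0.3 0 4;7.3 0.3 0 4;7.3 0.3 0 4;7.3 0.3 0 4;7.3 0.3 0 4;7.3 0.3 0 4'
python3 - <<'E'
from h import *
s=bot.read_state();p=np.array(s["position"])[:2]-[.5504,-.037];print(np.hypot(*p),np.degrees(np.arctan2(p[1],p[0])))
c=cam("top");im=c["color"].astype(int)
cv2.imwrite("pics/t3.png",cv2.resize(c["color"][115:235,205:365,::-1],(800,600)))
E
```

```text
clock: 8.02
position: [0.4474, -0.0281, 0.0436]
eef_rot: [[0.078, 0.997, 0.001], [0.997, -0.078, -0.0], [-0.0, 0.001, -1.0]]
wrist_force: [-0.3, -2.2, 0.1]
width: -0.004
grip_force: 0.6
0.10334213873010813 175.0410339721258
```

View pics/t3.png

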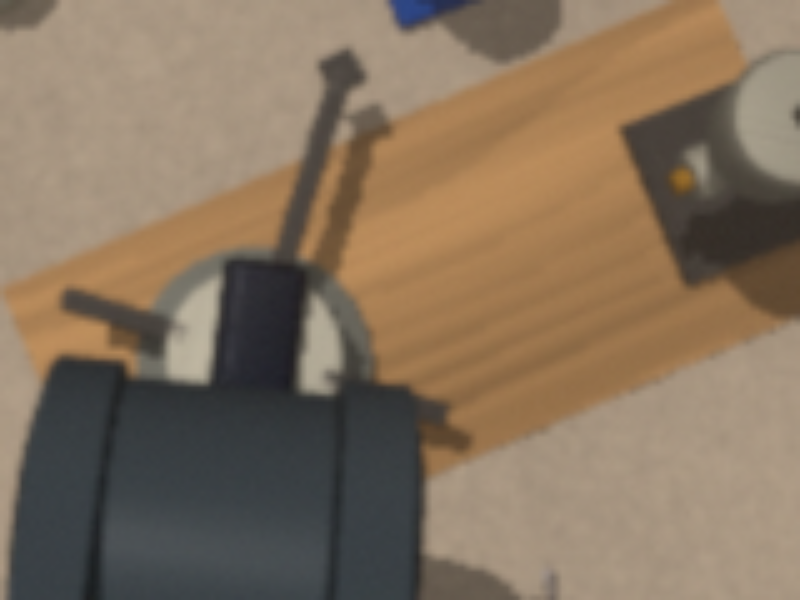

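The spider now turns with the finger; the diamond is at (342,70) in the crop.

```bash
python3 -m jog '7.3 0.3 0 4;7.3 0.3 0 4;7.3 0.3 0 4;7.3 0.3 0 4;7.3 0.3 0 4;7.3 0.3 0 4;7.3 0.3 0 4;7.3 0.3 0 4;7.3 0.3 0 4;7.3 0.3 0 4;7.3 0.3 0 4;0 0 0 0'
python3 - <<'E'
from h import *
s=bot.read_state();p=np.array(s["position"])[:2]-[.5504,-.037];print(np.hypot(*p),np.degrees(np.arctan2(p[1],p[0])))
c=cam("top")
d=plane(c,(np.array([[342,70]])+.5)/5-.5+[205,115],.082)[0,:2]-[.5504,-.0367];print(np.degrees(np.arctan2(d[1],d[0])),np.hypot(*d))
cv2.imwrite("pics/t4.png",cv2.resize(c["color"][115:235,205:365,::-1],(800,600),interpolation=cv2.INTER_CUBIC))
E
```

```text
clock: 9.57
position: [0.4827, 0.042, 0.0432]
eef_rot: [[0.745, 0.667, 0.001], [0.667, -0.745, 0.0], [0.001, 0.0, -1.0]]
wrist_force: [-0.8, 0.7, -0.2]
width: -0.007
grip_force: 0.0
0.10407055400051768 130.59484607069552
-15.89915809497588 0.17903662740016302
```

View pics/t4.png

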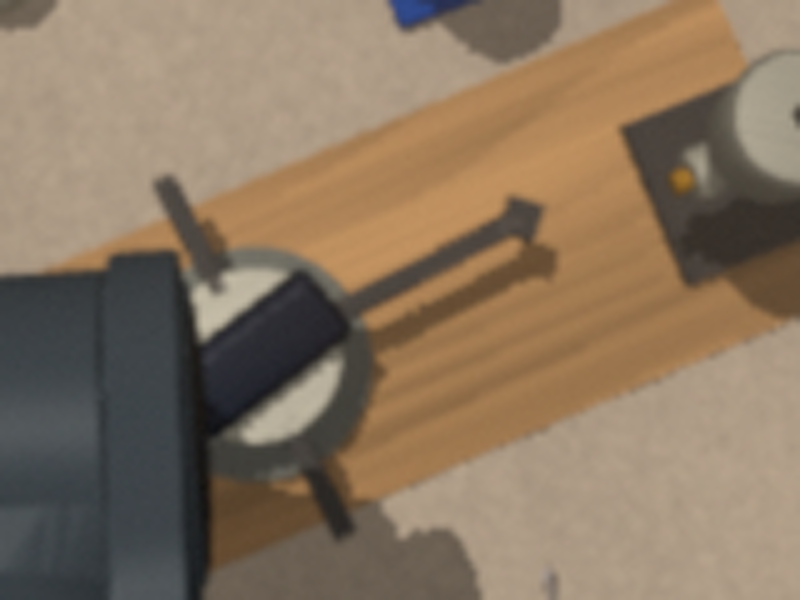

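The long arm now points right, with the diamond centre at (521,219) and the side arm ends at (165,180) and (345,533).

Run:
```python
from h import *
c=cam("top")
A=plane(c,(np.array([[521,219],[165,180],[345,533]])+.5)/5-.5+[205,115],.083)[:,:2]
N=plane(c,(np.array([[671,181]])+.5)/5-.5+[205,115],.122)[0,:2]
ang=lambda v:np.degrees(np.arctan2(v[1],v[0]))
ax=np.array([.5504,-.0367]); u=A[2]-A[1]
print(ang(A[0]-ax),ang(u)+90,(A[1]+A[2])/2,np.linalg.norm(u),ang(N-ax))
# arm mask angle
im=c["color"][115:235,205:365]; i=cv2.resize(im,(800,600),interpolation=cv2.INTER_CUBIC).astype(int)
m=np.zeros((600,800),bool); sub=(i.max(2)<105)&(abs(i[...,0]-i[...,2])<22)
m[190:310,355:520]=sub[190:310,355:520]
n,l,st,ce=cv2.connectedComponentsWithStats(m.astype(np.uint8)); k=1+st[1:,4].argmax()
ys,xs=np.where(l==k); P=plane(c,(np.c_[xs,ys]+.5)/5-.5+[205,115],.083)[:,:2]
w,v=np.linalg.eigh(np.cov(P.T)); print(len(xs),ang(v[:,1]),ang(P.mean(0)-ax))
```

```text
-61.899871108223415 -61.66996176333319 [ 0.54920205 -0.03721122] 0.23628840081221678 -66.76942022660812
2693 119.67040212856189 -61.85934034881901
```

```bash
python3 -m jog '3.7 0.1 0 2;3.7 0.1 0 2;0 0 0 0;0 0 0 0'
cat > ma.py <<'E'
from h import *
c=cam("top"); ang=lambda v:np.degrees(np.arctan2(v[1],v[0])); ax=np.array([.5502,-.0368])
i=cv2.resize(c["color"][115:235,205:365],(800,600),interpolation=cv2.INTER_CUBIC).astype(int)
def comp(m,y0,y1,x0,x1):
    k=np.zeros((600,800),np.uint8);k[y0:y1,x0:x1]=m[y0:y1,x0:x1]
    n,l,st,ce=cv2.connectedComponentsWithStats(k);j=1+st[1:,4].argmax();ys,xs=np.where(l==j);return np.c_[xs,ys]
W=lambda q,z:plane(c,(q+.5)/5-.5+[205,115],z)[:,:2]
dark=(i.max(2)<105)&(abs(i[...,0]-i[...,2])<22)
q=comp(dark,170,320,360,600); P=W(q,.083); r=np.hypot(*(P-ax).T)
s=P[(r<.16)]; tip=P[r>.165]
w,v=np.linalg.eigh(np.cov(s.T)); a=ang(v[:,1]); a=a-180 if a>0 else a
b=comp((i[...,0]-i[...,2]>90),160,200,660,700); g=W(b,.122)
print("n",len(q),"axisdir",a,"shaft",ang(s.mean(0)-ax),"tip",ang(tip.mean(0)-ax),"brass",len(b),ang(g.mean(0)-ax),b.mean(0),b.min(0))
E
python3 ma.py;python3 to.py
```

```text
clock: 10.18
position: [0.4878, 0.0463, 0.0425]
eef_rot: [[0.789, 0.614, 0.0], [0.614, -0.789, 0.0], [0.0, 0.0, -1.0]]
wrist_force: [0.2, 1.0, 0.3]
width: -0.001
grip_force: 0.0
n 3200 axisdir -64.46975900269757 shaft -65.30646958840607 tip -65.15111265965308 brass 187 -66.96521891058997 [682.02673797 178.70053476] [674 172]
pos [0.4878 0.0463 0.0425] xdir 37.86 t 10.225 F [-0.26 -0.02 -0.05] w -0.000851658950843217 j [  5.4  16.4 -20.9  52.8   0.  147.6]
```

```bash
python3 -m jog '1.6 0 0 1;1.5 0 0 0;0 0 0 0;0 0 0 0'; python3 ma.py; python3 ma.py
```

```text
clock: 10.72
position: [0.4905, 0.0484, 0.0424]
eef_rot: [[0.801, 0.599, 0.0], [0.599, -0.801, 0.0], [0.0, -0.0, -1.0]]
wrist_force: [-0.1, -0.1, 1.0]
width: 0.0
grip_force: 0.0
n 3264 axisdir -66.31599720332333 shaft -67.04866492206301 tip -66.88232896657931 brass 187 -66.97082357346247 [681.97326203 178.77005348] [674 172]
n 3283 axisdir -66.32956163607312 shaft -67.04640743005154 tip -66.90761157973189 brass 192 -66.9617623511172 [681.984375 178.6875  ] [674 171]
```

Long arm at -66.9°, nozzle direction -66.9°. I'll back off and work out the lever.

```bash
python3 -m jog '-15 0 0 0;-15 0 0 0;0 0 -40 0;0 0 -50 0;0 0 -50 0;0 0 0 0'; python3 ma.py
python3 - <<'E'
from h import *
c=cam("top")
z2=lambda p,z: plane(c,(np.array(p,float)+.5)/5-.5+[85,115],z)[:,:2]
ang=lambda v:np.degrees(np.arctan2(v[1],v[0]))
V=z2([[176,397],[156,216]],.075);print("valves",V,np.linalg.norm(V[0]-V[1]),ang(V[1]-V[0]))
L=z2([[335,416],[218,402]],.122);print("grip",L,np.linalg.norm(L[0]-L[1]),ang(L[0]-L[1]),ang(L[0]-V[0]),np.linalg.norm(L[0]-V[0]))
x=np.array([np.cos(np.radians(7.8)),np.sin(np.radians(7.8))]);print(V[0]-.09*x)
E
python3 to.py
```

```text
clock: 11.58
position: [0.4676, 0.0299, 0.1858]
eef_rot: [[0.801, 0.599, 0.006], [0.599, -0.801, 0.0], [0.005, 0.003, -1.0]]
wrist_force: [0.1, -0.7, -0.9]
width: 0.002
grip_force: 0.0
n 3245 axisdir -66.32482174077658 shaft -67.05081289102475 tip -66.91310028373823 brass 195 -66.97935985652714 [681.92820513 178.86153846] [674 172]
valves [[0.51488982 0.37093077]
 [0.624493   0.38854474]] 0.11100949450981998 9.129759239280855
grip [[0.50418957 0.25973755]
 [0.51057971 0.32777495]] 0.06833682159684576 -95.3655349396142 -95.49671565995854 0.11170687712149745
[0.42572252 0.35871637]
pos [0.466  0.0299 0.1824] xdir 36.78 t 11.675 F [ 0.01 -0.27 -0.76] w -0.00021024125410051082 j [  3.7   8.6  -9.6  71.8  -0.  146.9]
```

```bash
python3 -m jog '0 0 0 -10.5;0 0 0 -10.5;0 0 0 -10.5;0 0 0 -10.5;0 0 0 -10.5;0 0 0 -10.5;0 0 0 -10.5;0 0 0 -10.5;0 0 0 -10.5;0 0 0 -10.5;0 0 0 -10.5;0 0 0 0'; python3 to.py .558,.300,.182
```

```text
clock: 13.18
position: [0.4654, 0.0301, 0.1812]
eef_rot: [[-0.885, 0.466, -0.002], [0.466, 0.885, -0.0], [0.002, -0.001, -1.0]]
wrist_force: [0.0, -0.3, -0.3]
width: -0.003
grip_force: 0.0
pos [0.4654 0.0301 0.1812] xdir 152.24 t 13.175 F [ 0.05 -0.31 -0.26] w -0.00344142325880845 j [ 3.7  8.7 -9.6 71.8 -0.  31.5]
.558,.300,.182 -> [ 43.8 282.   -1.1]
```

```bash
python3 -m jog '7.3 47 0 0;7.3 47 0 0;7.3 47 0 0;7.3 47 0 0;7.3 47 0 0;7.3 47 0 0;0 0 0 -10;0 0 0 -10;0 0 0 -10;0 0 0 -10;0 0 0 0'; python3 to.py .558,.300,.082
```

```text
clock: 14.55
position: [0.5584, 0.3001, 0.1816]
eef_rot: [[-0.978, -0.208, -0.001], [-0.208, 0.978, -0.001], [0.001, -0.0, -1.0]]
wrist_force: [-0.5, 1.0, 0.8]
width: 0.001
grip_force: 0.0
pos [0.5584 0.3001 0.1816] xdir -167.98 t 14.55 F [-0.54  0.97  0.84] w 0.0009284336477172688 j [28.3 29.  18.8 79.8  0.  16.2]
.558,.300,.082 -> [ 0.2  0.  99.6]
```

```bash
python3 -m jog '0 0 35 0;0 0 35 0;0 0 30 0;0 0 0 0;14 -2 0 0;14 -3 0 0;5.8 0.2 0 4;5.8 0.2 0 4;5.8 0.2 0 4;5.8 0.2 0 4;5.8 0.2 0 4;0 0 0 0'
python3 - <<'E'
from h import *
s=bot.read_state();p=np.array(s["position"])[:2]-[.515,.371];print(np.hypot(*p),np.degrees(np.arctan2(p[1],p[0])))
c=cam("top");d=cam("scene")
a=cv2.resize(c["color"][115:235,85:245,::-1],(400,300)); u=proj(d,[[.5,.32,.1]])[0].astype(int);x,y=u-[80,60]
b=cv2.resize(d["color"][y:y+120,x:x+160,::-1],(400,300)); cv2.imwrite("pics/l1.png",cv2.resize(np.hstack([a,b]),(800,300)))
E
python3 to.py
```

```text
clock: 16.05
position: [0.504, 0.2887, 0.0839]
eef_rot: [[-0.991, 0.137, 0.001], [0.137, 0.991, 0.001], [-0.001, 0.001, -1.0]]
wrist_force: [0.5, -0.8, -0.6]
width: -0.003
grip_force: 0.0
0.0830379532704914 -97.59382642980735
pos [0.504  0.2887 0.0833] xdir 172.29 t 16.15 F [ 0.49 -0.2   0.14] w 0.0010842287313868246 j [29.8 24.4 -2.9 62.7  0.  37.5]
```

View pics/l1.png

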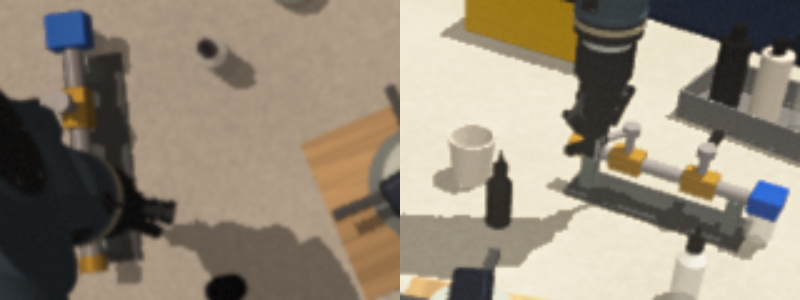

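The scene half of the picture shows the finger right against the lever, with the lever's grip end at about (575,147), so I'll continue the arc.

```bash
python3 -m jog '5.8 0.2 0 4;5.8 0.2 0 4;5.8 0.2 0 4;5.8 0.2 0 4;5.8 0.2 0 4;5.8 0.2 0 4;5.8 0.2 0 4;5.8 0.2 0 4;5.8 0.2 0 4;5.8 0.2 0 4;5.8 0.2 0 4;5.8 0.2 0 4'; python3 to.py;python3 -m jog '5.8 0.2 0 4;0 0 0 0'; python3 to.py
python3 - <<'E'
from h import *
s=bot.read_state();p=np.array(s["position"])[:2]-[.515,.371];print(np.hypot(*p),np.degrees(np.arctan2(p[1],p[0])))
E
```

```text
clock: 17.65
position: [0.446, 0.3237, 0.0826]
eef_rot: [[-0.562, 0.827, -0.0], [0.827, 0.562, -0.0], [-0.0, -0.0, -1.0]]
wrist_force: [-0.5, -3.0, -0.2]
width: 0.005
grip_force: 1.1
pos [0.446  0.3237 0.0826] xdir 124.16 t 17.65 F [-0.52 -3.04 -0.18] w 0.0045675287553391605 j [36.  21.1 -7.8 61.1 -0.  91.8]
clock: 17.9
position: [0.443, 0.3291, 0.0826]
eef_rot: [[-0.505, 0.863, 0.0], [0.863, 0.505, 0.0], [0.0, 0.0, -1.0]]
wrist_force: [0.1, 0.6, -0.6]
width: 0.003
grip_force: 0.0
pos [0.443  0.3291 0.0826] xdir 120.35 t 17.9 F [ 0.13  0.63 -0.64] w 0.0028307483011551357 j [36.6 21.2 -7.7 61.1  0.  96.3]
0.08332167664921394 -149.77118165691536
```

```bash
for i in 1; do python3 -m jog '2.9 0.1 0 2;2.9 0.1 0 2;2 0 0 1;0 0 0 0' | grep -E 'pos|force'; done; python3 -m jog '2 0 0 0' | grep -E 'pos|force'; python3 -m jog '2 0 0 0'| grep -E 'pos|force'; python3 -m jog '0 0 0 0'| grep -E 'pos|force'
```

```text
position: [0.4395, 0.3358, 0.0825]
wrist_force: [-0.6, -1.2, -0.1]
grip_force: 0.4
position: [0.4389, 0.3375, 0.0826]
wrist_force: [0.6, -1.2, 0.3]
grip_force: 0.8
position: [0.4379, 0.3395, 0.0825]
wrist_force: [1.6, -1.8, 0.7]
grip_force: 0.8
position: [0.4376, 0.3396, 0.0824]
wrist_force: [-0.2, -0.5, -0.3]
grip_force: 0.2
```

```bash
python3 -m jog '1.5 0 0 0;0 0 0 0' | grep -E 'pos|force'; python3 -m jog '1.5 0 0 0;0 0 0 0'| grep -E 'pos|force'; python3 -m jog '1.5 0 0 0;0 0 0 0'| grep -E 'pos|force'
```

```text
position: [0.437, 0.3408, 0.0824]
wrist_force: [-0.2, -0.5, 0.8]
grip_force: 0.3
position: [0.4363, 0.3422, 0.0824]
wrist_force: [1.0, -1.5, 1.2]
grip_force: 0.4
position: [0.4361, 0.3427, 0.0824]
wrist_force: [4.2, -7.0, 1.6]
grip_force: 3.8
```

Force has jumped to about 8 N with no further movement, so the lever is on its stop. I'll back off, lift and check.

```bash
python3 -m jog '1 0 0 0;0 0 0 0;-15 0 0 0;-15 0 0 0;0 0 -40 0;0 0 -40 0;0 0 -40 0;0 0 0 0'; python3 to.py .35,.10,.22 .40,.12,.20
```

```text
clock: 20.52
position: [0.4497, 0.3175, 0.2053]
eef_rot: [[-0.427, 0.904, 0.004], [0.904, 0.427, 0.003], [0.001, 0.005, -1.0]]
wrist_force: [0.4, -0.5, -0.7]
width: -0.001
grip_force: 0.0
pos [0.4497 0.3175 0.2053] xdir 115.28 t 20.525 F [ 0.4  -0.54 -0.72] w -0.001019834770112256 j [35.2 18.   5.8 77.5  0.  99.9]
.35,.10,.22 -> [-154.1 -182.9  -15.8]
.40,.12,.20 -> [-157.4 -129.3    4.5]
```

```bash
python3 -m jog '41 -36 0 0;41 -36 0 0;41 -36 0 0;41 -36 0 0;41 -36 0 0;41 -36 0 0;0 0 0 0;0 0 0 0'; python3 ma.py
python3 - <<'E'
from h import *
c=cam("top")
a=c["color"][105:225,80:240,::-1]; cv2.imwrite("pics/f.png",cv2.resize(c["color"][75:285,70:350,::-1],(800,600),interpolation=cv2.INTER_CUBIC))
E
```

```text
clock: 21.52
position: [0.1479, 0.4469, 0.2018]
eef_rot: [[-0.428, 0.904, -0.0], [0.904, 0.428, -0.001], [-0.001, -0.001, -1.0]]
wrist_force: [-1.1, -1.6, -0.2]
width: -0.002
grip_force: 0.0
n 3551 axisdir -66.29344163419618 shaft -67.06181413272428 tip -66.92565033021873 brass 91 -66.91099362089393 [682.36263736 178.0989011 ] [678 173]
```

View pics/f.png

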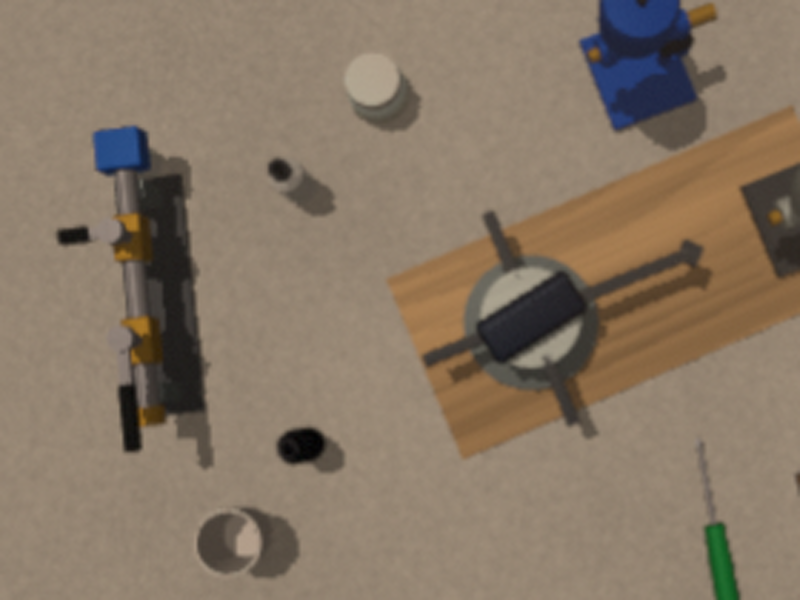

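The final view shows the long lever parallel to the pipe (tip at (132,448)) and the spider's diamond (692,250) pointing at the nozzle (776,216). The pad and bottles are undisturbed, the short lever is shut, and the arm is clear.

```bash
python3 -c "
from workcell import bot
print(bot.close_job())"
```

```text
the job is handed in; nothing more can be done
None
```

I've handed the job in at about 22 s: the turntable's long arm points at the nozzle (-66.9° measured for both), the long lever is in line with the pipe against its stop, and the wet pad, bottles and short lever are undisturbed. The first sweep passed over the turntable arm without moving it, because the fingertips sit about 20 mm higher than reported, so I repeated it lower.

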